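Dock a sample jar and vent its cap

TASK

Slide the jar carrier along the grey docking plate into the metal rail until the spring detent clicks and holds it fully home. Then screw the red cap on (clockwise) until it bottoms out, and back it off a quarter turn so that the jar can breathe. Finish while still gripping the cap there, with the carrier still home and without pushing the other things on the bench about.

Things in the scene. Friction and masses are not known exactly. Their poses are not given: they have to be found in the camera images.
- dock: Docking station fixed to the bench: grey plate 130 x 315 x 8 mm carrying an aluminium rail. Origin on the bench surface on the centre line; z up; the carrier slides along its +y. The plate spans y = -200 to +115 mm, top at z = 8 mm. The rail spans y = 0 to 115 mm: side walls 82 mm apart inside, lips over the carrier's edges, top at z = 29 mm. A flared mouth starts at y = -38 mm.
- home (a point): Where the carrier foot is when home: on the dock plate's top (z = 8 mm) at dock x = 0, y = +60 mm; axes are the dock's. Here two spring-loaded steel balls in the walls drop into notches in the carrier's sides; an end stop is 1.5 to 2 mm beyond. Over the last 35 mm the balls rub: pushing takes 5 to 15 N. In the rail the carrier can hardly turn or lift.
- carrier_foot (a point): Middle of the loose jar carrier's underside, straight below the axis of jar and cap. Axes are the carrier's: +y its sliding direction, z up. The carrier is a grey plate 80 mm wide, 12 mm thick, from y = -76 to +36 mm, with a fixed amber jar 62 mm wide; about 0.5 kg in all. It starts on the dock's plate before the mouth, a little askew.
- tab_grip (a point): Grip point of the carrier's blue upright tab, a 14 x 14 mm square post, top 15 mm above this point. The point is on the post's axis at carrier x = 0, y = -69 mm, 50 mm above the underside (58 mm above the bench). Axes are the carrier's. Meant for pinching from above across x, then sliding along +y.
- cap_grip (a point): Centre of the red knurled cap (51 mm diameter, 28 mm high), half-way up on its axis; the axis is the jar's, straight above the carrier foot. About 92 mm above the bench, cap top 14 mm higher. A white line on the cap's top runs from the centre along the cap's own +x axis.
- cap (a joint): Cap angle on the thread, rad: 0 is barely on; grows as the cap turns clockwise seen from above (screwed on); 3.6 is bottomed out (hard stop); a quarter turn back from there is 2.03. It sinks 1 mm per rad. Starts between 0.6 and 1.6, turns against about 0.1 N m of friction, stays where it is left. It can be turned in several grasps.
- tin: Bystander: dark red tin, 100 mm diameter, 122 mm high, origin at the centre of its underside.
- tape: Bystander: grey roll of tape lying flat, 84 mm diameter, 36 mm high, origin at the centre of its underside.
- spare_jar: Bystander: jar with a white cap, 62 mm diameter, 85 mm high, origin at the centre of its underside.
- scraper: Bystander: scraper with a wooden handle and a steel blade 75 mm wide, 220 mm long, lying along its x axis, origin at its middle, underside.

How it is judged (in metres and radians):
On the way, in this order (a step that is already met when the one before it is completed fails the run):
1. the carrier is home in the rail, held by the detent (y of carrier_foot in the frame of dock between 0.0565 and 0.0635 m and z of carrier_foot in the frame of dock below 0.012 m), for 0.2 s.
2. the cap is screwed on to the bottom (within 0.06 rad of its stop), the carrier still home (value of joint cap above 3.54 rad and y of carrier_foot in the frame of dock above 0.0565 m), for 0.1 s.
At the end, for the whole second after the job is handed in: The cap stands a quarter turn (90 degrees, within 15) back from its stop and does not turn, the fingers grip it with more than 2 N, and the carrier is level and home in the rail (foot within 3.5 mm of the detent position) (all of step 1 and value of joint cap between 1.77 and 2.29 rad and velocity of joint cap between -0.1 and 0.1 rad/s and contact force between the fingers and cap above 2 N and angle between carrier_foot's own z axis and vertical below 0.08 rad); the arm keeps its last pose, push and grip.
It fails at once if the carrier is tipped by more than 0.35 rad (angle between carrier_foot's own z axis and vertical above 0.35 rad).
It fails at once if a bystander (tin, tape, spare jar or scraper) is pushed more than 25 mm (distance of any of tin, tape, spare_jar, scraper from where it was at the start of the episode above 0.025 m).
It also fails if it takes over 64 s, if anything falls off the work surface, if the arm or the gripper's body presses on something with over 40 N, if the wrist force passes 120 N, or if a joint passes its speed limit or range.

ROBOT

A 6-joint arm with a two-finger parallel gripper is mounted at the origin on the work surface. World frame = base frame: x ahead of the robot, y to its left, z up, the work surface at z = 0. Lengths are in mm, angles in rad, forces in N, time in s.
With the tool pointing down it reaches from about 250 to 775 mm from the base axis. Payload 8.9 kg.
Tool frame: the origin (TCP) lies at the very end of the fingers, on their centre line; the grasp point (between the pads) lies 19 mm behind it; z points along the fingers, y is the direction in which the jaws open and shut (so a half turn about z gives the same grasp; the last joint's range is limited). The gripper opens to 85 mm and grips with 20 to 120 N. Pads are 22 mm wide; open, the fingers measure 114 mm over their backs; the gripper's body (76 mm by 85 mm) begins 54 mm behind the grasp point. The pads swing forward as they close: fully open they stand 13 mm farther back than shut.
Start: joints at [1.031, 0.291, -0.153, 1.127, 0, 1.431], TCP at [204.825, 483.394, 231.305] pointing down, gripper open.
Joint ranges: [-2.52, 2.52], [-0.91, 1.74], [-1.3, 1.37], [-1.96, 2.02], [-1.52, 1.47], [-3.14, 3.14]. Speed limits (rad/s): [2.22, 2.22, 2.79, 3.14, 3.14, 3.14].

INTERFACE

Orientations are given as a rotation vector (axis times angle).
In Python, from rig import * gives the robot as it stands.
- The arm moves only by the tool jog_arm, never from a script. Its argument "rows" is a list that holds one entry, the list of rows, each a list of 5 numbers: the opening, from 0 (shut) to 1 (fully open), then the shift along the world's x, y, z in mm, then the turn about the world's z in rad. In form: [[[gripper, dx, dy, dz, yaw], ...]]. A call has exactly 5 rows; each row shifts and turns the pose as measured when the row begins; what a row does not reach is not made up. A row lasts 1/10 s, in which the tool goes at most 50 mm and 8.59 degrees, less where a joint would pass 70% of its speed; a pose out of reach is approached as far as the arm can. A call with a gripper value outside its range is refused whole. The fingers move at their own pace and stop on an object; "grip_force" is the grip in N (left out, the last holds). Time passes only in rows, so rows that do not move let the fingers close, or fill a call up. It gives the time, the measured TCP pose, the force and the opening at its end, in the units of the state.
- read_state(): the state, without advancing time (a new reading comes with each control period).
- read_camera(name): name is "scene" or "top" or "wrist"; returns (picture, depth): 420x560x3 uint8, red, green, blue; 420x560 float32, mm along the optical axis (not along the pixel's ray), 0 where there is no reading.
- calibration(name): a dict with "fx", "fy", "cx", "cy" (pixels), "world_from_camera" (4x4, takes a point from camera to world coordinates). Camera axes: x right, y up, looking along -z (the intrinsics and any distortion apply to the point x, -y, -z); pixel columns grow to the right and rows downward; lengths in mm; the calibration is good to about 2 mm. A picture is of the moment at which its call begins: read the wrist's pose just before it. calibration takes no time and is no camera call; for the wrist camera it gives the pose at the moment of the call.
- hand_in(): hands the job in, once; it reports no verdict.
The state is a dict: "time_s": time; "joint_positions": joint angles; "qd": joint speeds; "joint_efforts": joint torques, N m; "ee_pos": TCP position; "tcp_rot": TCP orientation; "force": force on the tool from outside, world axes, zero at the start; "torque": the same for the moment, N m; "gripper_width": finger opening in mm.
Only numpy, scipy, OpenCV 4.12 (cv2) and the standard library are available. Lean on these libraries where they do the work, as an engineer would, in place of code of your own. Each camera call takes 0.05 s, during which the arm holds its last target.

## Working session

There is one attempt and no reset: what is moved stays moved. The work goes in short steps, Python scripts to look and compute and a tool call to move; the robot and the scene stay as the last step left them, time stands still between calls to the robot, and variables do not carry over. Pictures are saved under pics/ and viewed, and the job is handed in when it is done.

Besides the shell and the picture viewer there is one more tool, called after "Emit:" as a command line: name --argument value ..., lists and objects as JSON in quotes. jog_arm: Moves the arm, as the interface text tells. Its arguments: {"type":"object","properties":{"rows":{"type":"array","items":{"type":"array","items":{"type":"array","items":{"type":"number"}}}},"grip_force":{"type":"number"}},"required":["rows"]}

```bash
mkdir -p pics; ls; python3 - <<'E'
from rig import *
import cv2
s=read_state(); print(s)
for n in ["scene","top","wrist"]:
    c=calibration(n); print(n,{k:(v if k!='world_from_camera' else np.round(v,3).tolist()) for k,v in c.items()} if 'np' in globals() else c)
    im,d=read_camera(n)
    cv2.imwrite(f"pics/{n}0.png",im[:,:,::-1]); import numpy as np; np.savez(f"pics/{n}0.npz",im=im,d=d,T=np.array(c["world_from_camera"]),K=[c["fx"],c["fy"],c["cx"],c["cy"]])
E
```

```text
pics
{'time_s': 0.0, 'joint_positions': array([ 1.03070732e+00,  2.91288949e-01, -1.54091197e-01,  1.12669339e+00,
        1.92791909e-05,  1.43151794e+00]), 'qd': array([0.00066563, 0.00048275, 0.0019124 , 0.00068916, 0.00063454,
       0.00059967]), 'joint_efforts': array([-8.78925562e-05, -5.37139785e+01,  3.31374407e+01,  1.54032349e-02,
        4.79787695e-05,  2.85738861e-05]), 'ee_pos': array([204.60048447, 483.03877631, 230.74090567]), 'tcp_rot': array([-6.25297571e-01, -3.07828133e+00,  1.88124879e-03]), 'force': array([-0.94157516, -0.90417463, -0.34450201]), 'torque': array([ 0.04865148, -0.04382652,  0.02707778]), 'gripper_width': 85.43246567761878}
scene {'fx': 391.72289114702295, 'fy': 391.72289114702295, 'cx': 276.94059568022874, 'cy': 204.59098921302413, 'world_from_camera': array([[ 5.71297704e-01, -5.97818743e-01,  5.62344809e-01,
         1.22602296e+03],
       [ 8.20736337e-01,  4.18865964e-01, -3.88514052e-01,
        -5.43661189e+02],
       [-3.28611804e-03,  6.83494004e-01,  7.29948729e-01,
         9.94080159e+02],
       [ 0.00000000e+00,  0.00000000e+00,  0.00000000e+00,
         1.00000000e+00]])}
top {'fx': 453.607569783179, 'fy': 453.607569783179, 'cx': 281.4131507623453, 'cy': 210.85856015435772, 'world_from_camera': [[0.012, 0.995, -0.101, 404.261], [-1.0, 0.012, -0.001, -22.502], [0.0, 0.101, 0.995, 1408.008], [0.0, 0.0, 0.0, 1.0]]}
wrist {'fx': 315.3085358482685, 'fy': 315.3085358482685, 'cx': 291.79136027418946, 'cy': 207.55522964785834, 'world_from_camera': [[0.39, -0.876, -0.285, 131.782], [0.921, 0.371, 0.121, 514.197], [-0.001, -0.31, 0.951, 373.348], [0.0, 0.0, 0.0, 1.0]]}
```

View pics/scene0.png

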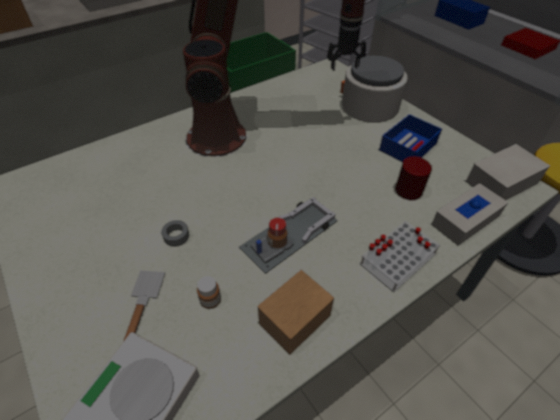

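View pics/top0.png

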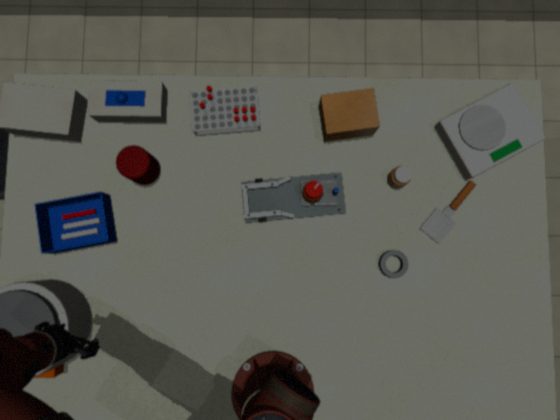

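View pics/wrist0.png

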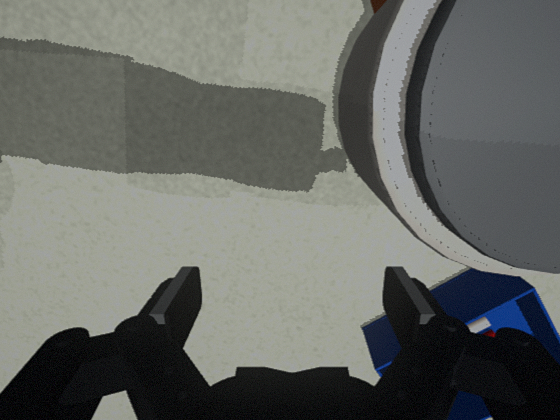

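The scene view shows the dock with the carrier near (277,235). The top view puts the cap at about (313,191), the blue tab at (336,190), the dock plate over columns 243–345 and the rail on its left, so sliding goes towards world +y.

```bash
cat > h.py <<'E'
import numpy as np, cv2
from rig import *
def grab(n,tag):
    c=calibration(n); im,d=read_camera(n)
    cv2.imwrite(f"pics/{tag}.png",im[:,:,::-1]); T=np.array(c["world_from_camera"]);K=[c["fx"],c["fy"],c["cx"],c["cy"]]
    np.savez(f"pics/{tag}.npz",im=im,d=d,T=T,K=K); return im,d,T,K
def load(tag):
    f=np.load(f"pics/{tag}.npz"); return f["im"],f["d"],f["T"],f["K"]
def ray(T,K,u,v):
    d=np.array([(u-K[2])/K[0],-(v-K[3])/K[1],-1.]); return T[:3,3],T[:3,:3]@d
def onz(T,K,u,v,z):
    o,d=ray(T,K,u,v); return o+d*(z-o[2])/d[2]
def pts(T,K,d):
    v,u=np.mgrid[:d.shape[0],:d.shape[1]]
    P=np.stack([(u-K[2])/K[0]*d,-(v-K[3])/K[1]*d,-d],-1)
    return P@T[:3,:3].T+T[:3,3]
def cross2(r1,r2):
    (o1,d1),(o2,d2)=r1,r2
    A=np.stack([d1,-d2],1); t=np.linalg.lstsq(A,o2-o1,rcond=None)[0]
    a=o1+t[0]*d1;b=o2+t[1]*d2; return (a+b)/2,np.linalg.norm(a-b)
E
python3 - <<'E'
from h import *
for tag in ["top0","scene0"]:
    im,d,T,K=load(tag); hsv=cv2.cvtColor(im,cv2.COLOR_RGB2HSV); P=pts(T,K,d)
    box=np.zeros(d.shape,bool)
    if tag=="top0": box[160:235,225:365]=1
    else: box[190:275,230:345]=1
    H,S,V=[hsv[...,i].astype(int) for i in range(3)]
    red=box&((H<8)|(H>172))&(S>150)&(V>60); blue=box&(H>100)&(H<130)&(S>120)
    for nm,m in [("red",red),("blue",blue)]:
        vv,uu=np.nonzero(m); z=P[m]
        print(tag,nm,m.sum(),uu.mean(),vv.mean(),"depth pts median",np.median(z,0).round(1),"zmax",np.percentile(z[:,2],[50,90,97]).round(1))
        top=z[z[:,2]>np.percentile(z[:,2],60)]; print("  tops",top.mean(0).round(1))
    cv2.imwrite(f"pics/{tag}_crop.png",cv2.resize(im[160:235,225:365] if tag=="top0" else im[190:275,230:345],None,fx=5.5,fy=5.5,interpolation=cv2.INTER_CUBIC)[:,:,::-1])
E
```

```text
top0 red 224 313.04464285714283 189.3125 depth pts median [ 599.6 -111.8  105.9] zmax [105.9 109.6 110.7]
  tops [ 601.9 -112.7  108.7]
top0 blue 30 335.3666666666667 190.5 depth pts median [ 603.4 -181.4   71. ] zmax [71.  75.2 76.7]
  tops [ 604.5 -181.2   74.4]
scene0 red 128 277.296875 224.046875 depth pts median [ 606.5 -113.9  106.5] zmax [106.5 109.2 109.9]
  tops [ 632.3 -132.1  143.1]
scene0 blue 15 258.4 241.93333333333334 depth pts median [ 608.8 -185.3   73.5] zmax [73.5 74.8 75.1]
  tops [ 609.4 -185.1   74.7]
```

View pics/top0_crop.png

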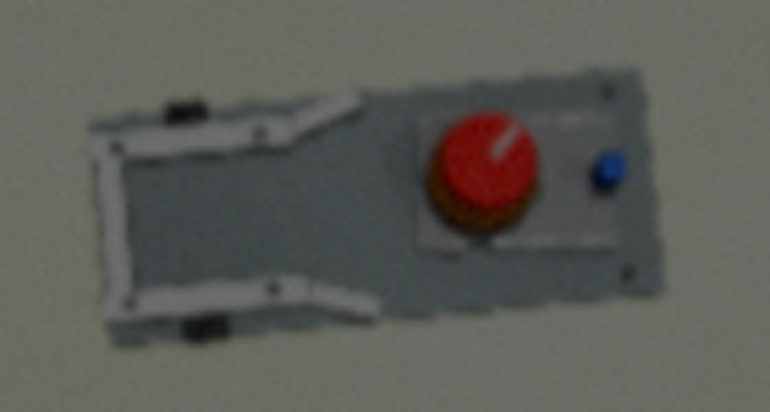

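View pics/scene0_crop.png

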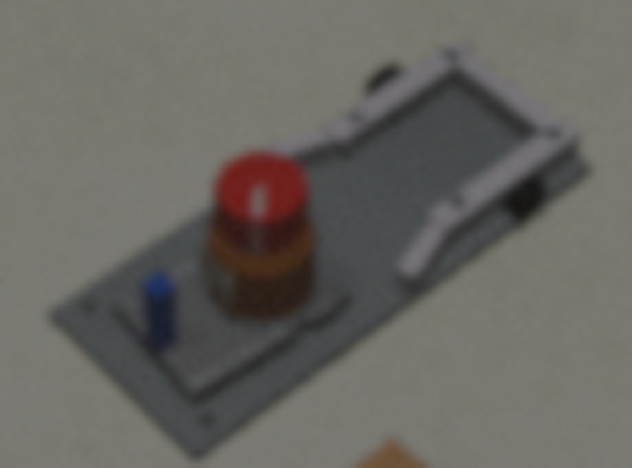

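```bash
python3 - <<'E'
from h import *
im,d,T,K=load("top0")
f=lambda a,b,z:onz(T,K,a/5.5-.5+.09+225,b/5.5-.5+.09+160,z)
c=[f(a,b,8) for a,b in [(92,125),(640,72),(662,295),(112,345)]]
for p in c: print(p.round(1))
print([np.linalg.norm(c[i]-c[(i+1)%4]).round(1) for i in range(4)])
mid_n=(c[1]+c[2])/2; mid_f=(c[0]+c[3])/2; y=(mid_f-mid_n); y/=np.linalg.norm(y); print("yaw",np.arctan2(-y[0],y[1]),"origin",mid_n+200*y, "home",mid_n+260*y)
q=[f(a,b,20) for a,b in [(418,113),(617,113),(615,250),(418,250)]]
for p in q: print(p.round(1))
print("cap",f(490,163,106),"tab",f(610,166,73))
for n,(u,v,z) in dict(tape=(393,263,36),jar=(400,175,85),tin=(135,163,122)).items(): print(n,onz(T,K,u,v,z).round(0))
E
```

```text
[634.1 105.2   8. ]
[ 668.4 -205.9    8. ]
[ 541.1 -218.1    8. ]
[509.1  91.3   8. ]
[np.float64(313.0), np.float64(127.9), np.float64(311.1), np.float64(125.8)]
yaw 0.10631720502548911 origin [583.50629394 -13.14842713   8.        ] home [577.13927225  46.51279172   8.        ]
[641.2 -79.3  20. ]
[ 642.6 -191.3   20. ]
[ 564.9 -190.2   20. ]
[563.6 -79.9  20. ]
cap [ 600.31279571 -113.93727334  106.        ] tab [ 604.42441716 -181.10719918   73.        ]
tape [ 390. -358.   36.]
jar [ 649. -370.   85.]
tin [668. 402. 122.]
```

Emit:
jog_arm --rows '[[[1,25,-41,5,0],[1,25,-41,5,0],[1,25,-41,5,0.1],[1,25,-41,0,0.14],[1,25,-41,0,0.14]]]' --grip_force 40

```text
time_s: 0.65
ee_pos: [323.1, 286.9, 244.8]
tcp_rot: [-0.065, -3.14, 0.003]
force: [1.0, -0.9, -0.5]
gripper_width: 85.2
```

Emit:
jog_arm --rows '[[[1,25,-41,0,0.14],[1,25,-41,0,0.14],[1,25,-41,0,0.14],[1,25,-41,0,0.14],[1,25,-41,0,0.14]]]'

```text
time_s: 1.15
ee_pos: [433.5, 106.1, 244.9]
tcp_rot: [-0.895, 3.011, -0.002]
force: [1.4, 0.9, -0.1]
gripper_width: 85.1
```

Emit:
jog_arm --rows '[[[1,25,-41,0,0.14],[1,25,-41,0,0.14],[1,25,-41,0,0.14],[1,25,-41,0,0.14],[1,25,-41,0,0.14]]]'

```text
time_s: 1.65
ee_pos: [556.9, -99.9, 244.5]
tcp_rot: [-1.876, 2.519, -0.001]
force: [1.3, 1.0, 1.6]
gripper_width: 85.6
```

Emit:
jog_arm --rows '[[[1,20,-35,0,0.12],[1,20,-35,0,0.12],[1,7,-20,0,0.1],[1,0,0,0,0],[1,0,0,0,0]]]'

```text
time_s: 2.15
ee_pos: [606.3, -200.0, 240.8]
tcp_rot: [2.287, -2.153, -0.003]
force: [-0.2, 0.1, -0.0]
gripper_width: 85.5
```

```bash
python3 - <<'E'
from h import *
s=read_state(); print(s["ee_pos"],s["tcp_rot"],s["joint_positions"])
grab("wrist","w1")
E
```

```text
[ 606.34673197 -199.97230306  240.79073323] [ 2.28673487 -2.15307396 -0.00343076] [-4.32984847e-01  5.11674572e-01  2.07929415e-01  1.26936071e+00
 -1.89081436e-05 -2.06397318e+00]
```

View pics/w1.png

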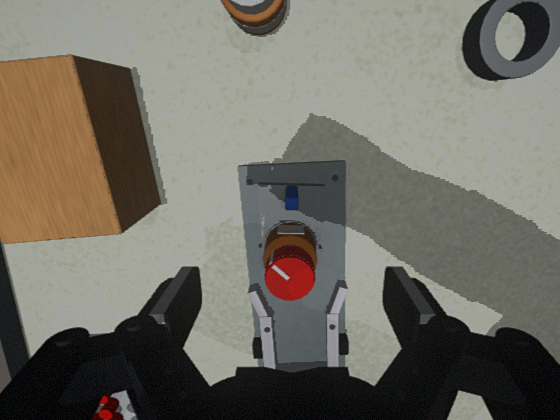

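The wrist view shows the plate at columns 238–347 and rows 160–370, the tab at (292,197), the cap at (290,278) and the rail mouths at (256,285) and (342,283). The two side fingers stay clear.

```bash
python3 - <<'E'
from h import *
im,d,T,K=load("w1"); print(T[:3,3].round(0),(-T[:3,2]).round(2))
hsv=cv2.cvtColor(im,cv2.COLOR_RGB2HSV);H,S,V=[hsv[...,i].astype(int) for i in range(3)]
box=np.zeros(d.shape,bool); box[170:310,230:350]=1
P=pts(T,K,d)
red=(box&((H<8)|(H>172))&(S>200)&(V>120)); blue=box&(H>100)&(H<130)&(S>120)
topm=red&(P[...,2]>95)
print("red",red.sum(),"z pct",np.percentile(P[red][:,2],[5,50,95]).round(1))
cs,_=cv2.findContours(red.astype(np.uint8),cv2.RETR_EXTERNAL,cv2.CHAIN_APPROX_NONE); c=max(cs,key=cv2.contourArea)
(e,ax,an)=cv2.fitEllipse(c); print("ell",e,ax,an, onz(T,K,*e,106).round(1), P[int(e[1]),int(e[0])].round(1), "diam",ax[0]/K[0]*abs(d[int(e[1]),int(e[0])]))
vv,uu=np.nonzero(blue); print("blue",blue.sum(),uu.min(),uu.max(),vv.min(),vv.max(),np.percentile(P[blue][:,2],[5,50,95]).round(1))
pt=P[blue]; tp=pt[pt[:,2]>66]; print("tab top",tp.min(0).round(1),tp.max(0).round(1),tp.mean(0).round(1),len(tp))
bt=pt[pt[:,2]<60]; print("tab side mean",bt.mean(0).round(1))
cv2.imwrite("pics/w1c.png",cv2.resize(im[150:375,210:370],None,fx=3.5,fy=2.6*1,interpolation=cv2.INTER_CUBIC)[:,:,::-1])
# plate mask by height
for lo,hi,nm in [(4,12,"plate"),(16,24,"carrier"),(26,32,"rail")]:
    b=np.zeros(d.shape,bool); b[150:372,225:365]=1
    m=b&(P[...,2]>lo)&(P[...,2]<hi)&(d>0); print(nm,m.sum(),P[m].min(0).round(0),P[m].max(0).round(0),np.median(P[m][:,2]))
print("bench z",np.median(P[20:150,100:200,2]), np.median(P[60:150,330:420,2]))
E
```

```text
[ 612. -279.  383.] [-0.02  0.31 -0.95]
red 1464 z pct [104.6 105.7 106.7]
ell (290.3262023925781, 278.8476257324219) (40.545562744140625, 46.46598815917969) 78.19261932373047 [ 602.7 -113.9  106. ] [ 603.  -114.2  105. ] diam 40.612792747438235
blue 285 285 297 186 209 [30.1 71.7 73.9]
tab top [ 599.5 -279.2   66.3] [ 612.6 -175.7  383.2] [ 605.9 -183.8   74.2] 171
tab side mean [ 605.8 -188.8   42.3]
plate 10672 [ 511. -219.    4.] [673.  97.  12.] 8.005041080782746
carrier 3305 [ 514. -190.   16.] [655.  88.  24.] 19.96769977532
rail 1895 [ 514. -189.   26.] [655.  78.  32.] 28.65785984647806
bench z 0.3562006277135197 -0.13577480544302034
```

View pics/w1c.png

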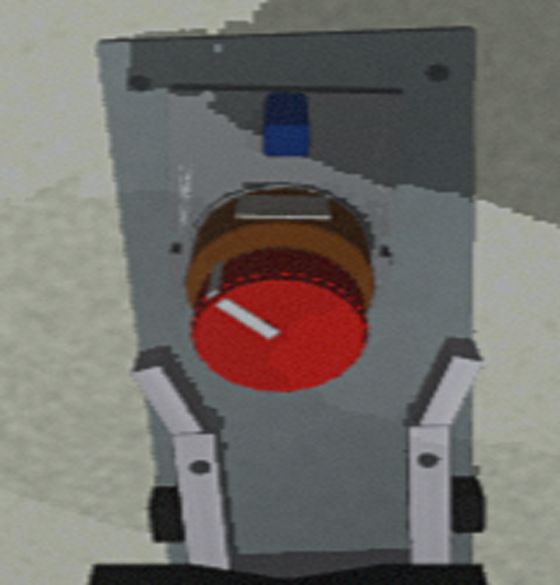

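```bash
python3 - <<'E'
from h import *
im,d,T,K=load("w1"); P=pts(T,K,d)
b=np.zeros(d.shape,bool); b[150:372,225:365]=1
def edges(m,ys,nm):
    L=[];R=[]
    for y in ys:
        q=P[m&(abs(P[...,1]-y)<2)]
        if len(q)>5: L.append((y,q[:,0].min()));R.append((y,q[:,0].max()))
    out=[]
    for E in (L,R):
        E=np.array(E); f=np.polyfit(E[:,0],E[:,1],1); r=E[:,1]-np.polyval(f,E[:,0]); k=abs(r)<3; f=np.polyfit(E[k,0],E[k,1],1); out.append(f); print(nm,"slope",f[0].round(4),"x@-100",np.polyval(f,-100).round(1),"rms",r[k].std().round(2),k.sum(),len(k))
    return out
pl=b&(P[...,2]>4.5)&(P[...,2]<12)&(d>0)
o=edges(pl,np.arange(-205,-45,4),"plate")
rl=b&(P[...,2]>26)&(P[...,2]<32)&(P[...,1]>5)
edges(rl,np.arange(5,70,3),"railtop outer")
ca=b&(P[...,2]>16)&(P[...,2]<24)&(P[...,1]<-90)
edges(ca,np.arange(-185,-95,4),"carrier")
# near end of plate
xs=np.arange(555,660,5); e=[]
for x in xs:
    q=P[pl&(abs(P[...,0]-x)<2)]; e.append(q[:,1].min())
f=np.polyfit(xs,e,1); print("plate near end slope",f[0],"y at 600",np.polyval(f,600))
q=[]
for x in np.arange(570,640,5):
    z=P[ca&(abs(P[...,0]-x)<2)]; q.append((x,z[:,1].min()))
q=np.array(q); f=np.polyfit(q[:,0],q[:,1],1); print("carrier rear slope",f[0],"y@606",np.polyval(f,606))
# rail inner lip
for y in range(0,75,8):
    z=P[rl&(abs(P[...,1]-y)<2)][:,0]; m=z.mean() if len(z) else 0
    if len(z): print(y,z.min().round(1),z[z<m].max().round(1),z[z>m].min().round(1),z.max().round(1))
E
```

```text
plate slope -0.1119 x@-100 531.4 rms 0.95 38 40
plate slope -0.109 x@-100 660.8 rms 0.38 40 40
railtop outer slope 11.5012 x@-100 -885.6 rms 0.0 1 22
railtop outer slope 0.125 x@-100 621.8 rms 1.73 9 22
carrier slope -0.0168 x@-100 565.0 rms 0.94 23 23
carrier slope -0.0262 x@-100 643.3 rms 0.37 21 23
plate near end slope 0.110145233999083 y at 600 -213.43091452360716
carrier rear slope 0.030105057840991302 y@606 -189.0250199732527
8 532.3 546.0 621.8 636.7
16 531.3 545.3 621.4 636.6
24 529.1 544.6 619.8 635.0
32 516.7 543.8 619.5 634.7
40 516.3 543.0 617.7 642.9
48 519.2 542.2 617.4 645.6
56 525.7 541.4 617.2 645.4
64 524.9 540.6 615.3 641.0
72 615.0 622.2 623.5 629.2<stdin>:11: RankWarning: Polyfit may be poorly conditioned
```

Emit:
jog_arm --rows '[[[1,0,9,-45,-0.03],[1,0,9,-45,0],[1,0,0,-45,0],[1,0,0,0,0],[1,0,0,0,0]]]' --grip_force 40

```text
time_s: 2.7
ee_pos: [605.6, -175.7, 106.6]
tcp_rot: [-2.251, 2.189, -0.004]
force: [0.0, -0.8, 1.2]
gripper_width: 85.1
```

Emit:
jog_arm --rows '[[[1,0,-6.5,0,0],[1,0,0,-30,0],[1,0,0,-30,0],[1,0,0,0,0],[1,0,0,0,0]]]'

```text
time_s: 3.2
ee_pos: [613.3, -186.4, 58.9]
tcp_rot: [-2.246, 2.186, -0.031]
force: [-0.0, -0.9, 0.8]
gripper_width: 85.3
```

```bash
python3 - <<'E'
from h import *
s=read_state(); print(s["ee_pos"],s["tcp_rot"],s["force"])
im,d,T,K=grab("wrist","w2")
hsv=cv2.cvtColor(im,cv2.COLOR_RGB2HSV);H,S,V=[hsv[...,i].astype(int) for i in range(3)]
blue=(H>100)&(H<130)&(S>120); P=pts(T,K,d); q=P[blue&(d>0)&(P[...,2]>68)&(P[...,2]<78)]; print(np.percentile(q,[2,50,98],axis=0).round(1),len(q))
E
```

```text
[ 613.34669982 -186.44780831   58.86103684] [-2.24554845  2.18567126 -0.03091843] [-0.0054899  -0.94865554  0.82885376]
[[ 599.2 -189.2   68.8]
 [ 605.7 -184.1   72.7]
 [ 612.1 -176.2   74. ]] 817
```

View pics/w2.png

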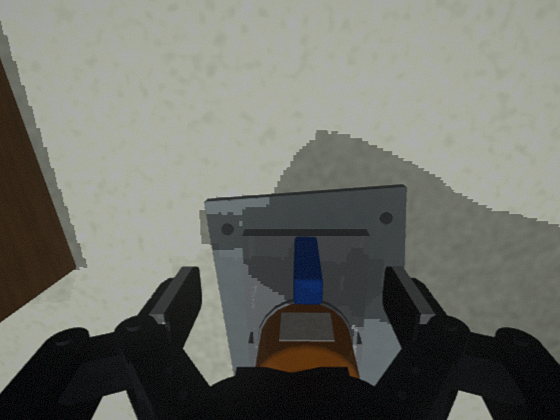

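```bash
python3 - <<'E'
from h import *
from scipy.spatial.transform import Rotation as R
s=read_state(); print(s["joint_positions"].round(3),s["qd"].round(4),s["joint_efforts"].round(2),s["torque"].round(2),s["ee_pos"],s["time_s"])
print(R.from_rotvec(s["tcp_rot"]).as_matrix().round(3))
E
```

```text
[-0.409  0.625 -0.095  0.829  0.    -2.007] [ 0.0029 -0.0013 -0.0054 -0.0065  0.0031 -0.0001] [ 1.700e-01 -7.046e+01  2.901e+01 -2.800e-01  3.000e-02 -0.000e+00] [-0.02 -0.05 -0.03] [ 613.2992808  -186.38793087   58.88842956] 3.25
[[ 0.027 -0.999  0.02 ]
 [-1.    -0.027 -0.008]
 [ 0.009 -0.019 -1.   ]]
```

Emit:
jog_arm --rows '[[[1,-4,2,0,0],[1,-4,2,0,0],[1,0,0,-5,0],[1,0,0,-5,0],[1,0,0,-5,0]]]'

```text
time_s: 3.75
ee_pos: [607.6, -183.5, 49.0]
tcp_rot: [-2.243, 2.184, -0.043]
force: [0.5, -0.6, 0.7]
gripper_width: 85.4
```

```bash
python3 - <<'E'
from h import *
s=read_state(); print(s["joint_positions"].round(3),s["qd"].round(4),s["tcp_rot"].round(3),s["ee_pos"].round(1))
E
```

```text
[-0.409  0.619 -0.137  0.786  0.    -2.006] [ 2.000e-04  5.680e-02 -5.500e-02 -1.142e-01  1.000e-04  1.900e-03] [-2.243  2.184 -0.043] [ 607.6 -183.5   49. ]
```

Emit:
jog_arm --rows '[[[1,-1.5,1,-5,0],[1,0,0,0,0],[1,0,0,0,0],[1,0,0,0,0],[1,0,0,0,0]]]'

```text
time_s: 4.25
ee_pos: [605.2, -182.0, 41.8]
tcp_rot: [-2.244, 2.184, -0.039]
force: [0.6, 0.1, 0.3]
gripper_width: 85.5
```

```bash
python3 - <<'E'
from h import *
s=read_state(); print(s["joint_positions"].round(3),s["qd"].round(4),s["tcp_rot"].round(3),s["ee_pos"].round(1))
E
```

```text
[-0.408  0.624 -0.149  0.771  0.    -2.006] [-0.0001 -0.0005  0.0023 -0.0005  0.0003 -0.001 ] [-2.244  2.184 -0.039] [ 605.2 -182.    41.8]
```

Emit:
jog_arm --rows '[[[0,0,0,0,0],[0,0,0,0,0],[0,0,0,0,0],[0,0,0,0,0],[0,0,0,0,0]]]' --grip_force 40

```text
time_s: 4.75
ee_pos: [605.6, -182.2, 42.4]
tcp_rot: [-2.244, 2.184, -0.041]
force: [-5.3, 2.0, 10.2]
gripper_width: 13.5
```

Emit:
jog_arm --rows '[[[0,0,0,0,0],[0,0,0,0,0],[0,0,0,0,0],[0,0,0,0,0],[0,0,0,0,0]]]'

```text
time_s: 5.25
ee_pos: [605.1, -182.2, 42.9]
tcp_rot: [-2.244, 2.185, -0.04]
force: [-0.5, -0.2, 1.9]
gripper_width: 13.7
```

```bash
python3 - <<'E'
from h import *
s=read_state(); print(s["force"].round(2),s["torque"].round(2),s["tcp_rot"].round(3),s["ee_pos"].round(1),s["gripper_width"])
grab("wrist","w3");grab("top","t3")
im=load("t3")[0]; cv2.imwrite("pics/t3c.png",cv2.resize(im[160:235,225:365],None,fx=5.5,fy=5.5,interpolation=cv2.INTER_CUBIC)[:,:,::-1])
E
```

```text
[-0.52 -0.23  1.93] [-0.02  0.43 -0.07] [-2.244  2.185 -0.04 ] [ 605.1 -182.2   42.9] 13.682317138525478
```

View pics/w3.png

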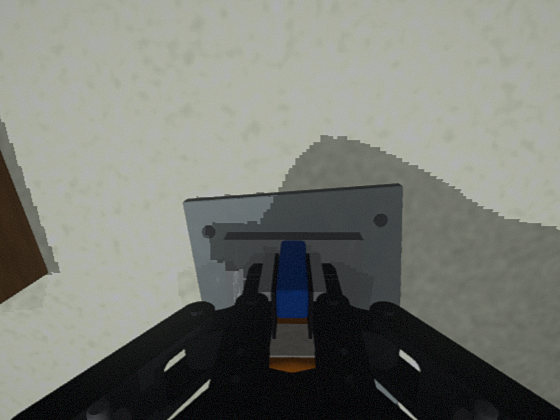

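Emit:
jog_arm --rows '[[[0,0,0,0,0.03],[0,0,0,0,0.03],[0,0,0,0,0.02],[0,0,0,0,0],[0,0,0,0,0]]]'

```text
time_s: 5.85
ee_pos: [606.5, -181.3, 43.0]
tcp_rot: [-2.329, 2.088, -0.04]
force: [0.1, 0.8, 1.5]
gripper_width: 13.3
```

```bash
cat > st.py <<'E'
from h import *
s=read_state(); a=np.arctan2(s["tcp_rot"][1],s["tcp_rot"][0]); print("F",s["force"].round(1),"M",s["torque"].round(2),s["tcp_rot"].round(3),"pos",s["ee_pos"].round(1),"w",round(s["gripper_width"],1),"yaw",round(((2*a-np.pi/2+np.pi/2)%np.pi)-np.pi/2,4),"q",s["joint_positions"].round(3))
p=s["ee_pos"][:2]-[586.8,-13.7]; c,n=np.cos(.11),np.sin(.11); print("dock x,y",(p[0]*c+p[1]*n).round(1),(-p[0]*n+p[1]*c).round(1),"t",s["time_s"])
E
python3 st.py
```

```text
F [0.1 0.8 1.5] M [ 0.15  0.16 -0.12] [-2.329  2.088 -0.04 ] pos [ 606.5 -181.3   43. ] w 13.3 yaw 0.1094 q [-0.408  0.623 -0.147  0.771  0.005 -2.088]
dock x,y 1.2 -168.8 t 5.85
```

Emit:
jog_arm --rows '[[[0,-2,8,0,0],[0,-1,8,0,0],[0,-1,8,0,0],[0,-1,8,0,0],[0,0,0,0,0]]]'

```text
time_s: 6.35
ee_pos: [600.9, -148.1, 43.1]
tcp_rot: [-2.329, 2.091, -0.044]
force: [0.4, -0.1, -0.7]
gripper_width: 12.8
```

```bash
python3 st.py; python3 - <<'E'
from h import *
im,d,T,K=grab("top","t4"); P=pts(T,K,d)
cv2.imwrite("pics/t4c.png",cv2.resize(im[160:235,225:365],None,fx=5.5,fy=5.5,interpolation=cv2.INTER_CUBIC)[:,:,::-1])
E
```

```text
F [ 0.4 -0.1 -0.7] M [-0.06  0.11  0.01] [-2.329  2.091 -0.044] pos [ 600.9 -148.1   43.1] w 12.8 yaw 0.1076 q [-0.36   0.6   -0.192  0.749  0.    -2.038]
dock x,y -0.7 -135.1 t 6.35
```

View pics/t4c.png

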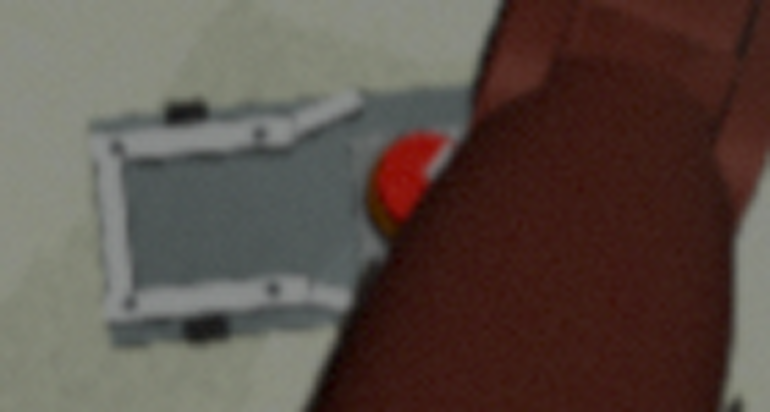

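The top crop shows the carrier's front edge inside the mouth at about column 355. The cap is near (410,175), and the arm hides the rest.

Emit:
jog_arm --rows '[[[0,0,8,0,0],[0,-0.9,8,0,0],[0,-0.9,8,0,0],[0,-0.9,8,0,0],[0,0,0,0,0]]]'

```text
time_s: 6.9
ee_pos: [598.0, -113.9, 43.1]
tcp_rot: [-2.329, 2.092, -0.044]
force: [-0.5, -0.3, -0.3]
gripper_width: 13.4
```

```bash
python3 st.py
```

```text
F [-0.5 -0.3 -0.3] M [-0.04  0.16 -0.01] [-2.329  2.092 -0.044] pos [ 598.  -113.9   43.1] w 13.4 yaw 0.1073 q [-0.307  0.584 -0.222  0.734 -0.002 -1.985]
dock x,y 0.1 -100.8 t 6.9
```

Emit:
jog_arm --rows '[[[0,-0.9,8,0,0.002],[0,-0.9,8,0,0],[0,-0.9,8,0,0],[0,-0.9,8,0,0],[0,0,0,0,0]]]'

```text
time_s: 7.4
ee_pos: [594.0, -79.4, 43.1]
tcp_rot: [-2.332, 2.089, -0.044]
force: [0.0, 1.0, -1.3]
gripper_width: 13.4
```

```bash
python3 st.py
```

```text
F [ 0.   1.  -1.3] M [ 0.05  0.16 -0.02] [-2.332  2.089 -0.044] pos [594.  -79.4  43.1] w 13.4 yaw 0.1095 q [-0.253  0.57  -0.25   0.721 -0.004 -1.933]
dock x,y -0.1 -66.1 t 7.4
```

Emit:
jog_arm --rows '[[[0,-0.9,8,0,0],[0,-0.8,7,0,0],[0,-0.8,7,0,0],[0,-0.5,5,0,0],[0,-0.5,5,0,0]]]'

```text
time_s: 7.9
ee_pos: [590.7, -47.4, 43.5]
tcp_rot: [-2.332, 2.092, -0.049]
force: [0.8, -10.1, 2.5]
gripper_width: 13.4
```

```bash
python3 st.py
```

```text
F [  0.8 -10.1   2.5] M [-1.89  0.13  0.09] [-2.332  2.092 -0.049] pos [590.7 -47.4  43.5] w 13.4 yaw 0.1084 q [-0.198  0.558 -0.27   0.711 -0.009 -1.878]
dock x,y 0.2 -33.9 t 7.9
```

Emit:
jog_arm --rows '[[[0,-0.5,5,0,0],[0,-0.5,5,0,0],[0,-0.4,4,0,0],[0,-0.3,3,0,0],[0,0,0,0,0]]]'

```text
time_s: 8.4
ee_pos: [588.7, -33.0, 44.3]
tcp_rot: [-2.335, 2.1, -0.058]
force: [1.0, 0.1, -1.6]
gripper_width: 13.4
```

```bash
python3 st.py
```

```text
F [ 1.   0.1 -1.6] M [-0.05  0.13  0.07] [-2.335  2.1   -0.058] pos [588.7 -33.   44.3] w 13.4 yaw 0.106 q [-0.169  0.553 -0.278  0.708 -0.019 -1.846]
dock x,y -0.2 -19.4 t 8.4
```

Emit:
jog_arm --rows '[[[0,-0.3,3,-0.3,0],[0,-0.3,3,-0.3,0],[0,-0.3,3,0,0],[0,-0.2,2,0,0],[0,-0.1,1,0,0]]]'

```text
time_s: 8.9
ee_pos: [587.7, -22.9, 44.5]
tcp_rot: [2.332, -2.101, 0.064]
force: [0.0, -3.6, 0.8]
gripper_width: 13.1
```

```bash
python3 st.py
```

```text
F [ 0.  -3.6  0.8] M [-0.66  0.24  0.09] [ 2.332 -2.101  0.064] pos [587.7 -22.9  44.5] w 13.1 yaw 0.1042 q [-0.15   0.55  -0.283  0.705 -0.025 -1.825]
dock x,y -0.1 -9.2 t 8.9
```

Emit:
jog_arm --rows '[[[0,-0.1,1,0,0],[0,0,0,0,0],[0,0,0,0,0],[0,0,0,0,0],[0,0,0,0,0]]]'

```text
time_s: 9.4
ee_pos: [587.6, -21.8, 44.5]
tcp_rot: [2.332, -2.101, 0.064]
force: [0.3, -4.0, 1.3]
gripper_width: 13.2
```

```bash
python3 st.py
```

```text
F [ 0.3 -4.   1.3] M [-0.59  0.2   0.02] [ 2.332 -2.101  0.064] pos [587.6 -21.8  44.5] w 13.2 yaw 0.1041 q [-0.148  0.55  -0.283  0.705 -0.025 -1.823]
dock x,y -0.1 -8.1 t 9.4
```

Emit:
jog_arm --rows '[[[0,-0.1,1,0,0],[0,0,0,0,0],[0,-0.1,1,0,0],[0,0,0,0,0],[0,0,0,0,0]]]'

```text
time_s: 9.9
ee_pos: [587.3, -21.3, 44.7]
tcp_rot: [2.328, -2.101, 0.067]
force: [-0.3, -3.1, 0.9]
gripper_width: 13.5
```

```bash
python3 st.py
```

```text
F [-0.3 -3.1  0.9] M [-0.63  0.37  0.  ] [ 2.328 -2.101  0.067] pos [587.3 -21.3  44.7] w 13.5 yaw 0.1026 q [-0.145  0.549 -0.284  0.705 -0.028 -1.819]
dock x,y -0.3 -7.7 t 9.9
```

Emit:
jog_arm --rows '[[[0,0,0,0,0],[0,0,0,0,0],[0,0,0,0,0],[0,0,1,0,0.004],[0,0,3,0,0.004]]]'

```text
time_s: 10.4
ee_pos: [587.8, -20.3, 45.4]
tcp_rot: [2.332, -2.091, 0.074]
force: [-2.7, -20.0, 8.4]
gripper_width: 13.4
```

```bash
python3 st.py
```

```text
F [ -2.7 -20.    8.4] M [-3.84  1.21 -0.2 ] [ 2.332 -2.091  0.074] pos [587.8 -20.3  45.4] w 13.4 yaw 0.1088 q [-0.14   0.548 -0.283  0.705 -0.033 -1.82 ]
dock x,y 0.3 -6.7 t 10.4
```

Emit:
jog_arm --rows '[[[0,0,-2,0,0],[1,0,0,0,0],[1,0,0,0,0],[1,0,0,0,0],[1,0,0,0,0]]]'

```text
time_s: 10.9
ee_pos: [587.5, -19.8, 44.8]
tcp_rot: [2.336, -2.091, 0.069]
force: [1.2, -0.6, -0.6]
gripper_width: 70.4
```

Emit:
jog_arm --rows '[[[1,0,0,25,0],[1,0,0,35,0],[1,0,0,40,0],[1,0,0,40,0],[1,0,0,0,0]]]'

```text
time_s: 11.4
ee_pos: [585.5, -18.4, 188.5]
tcp_rot: [2.337, -2.09, 0.063]
force: [-0.3, 0.0, -0.4]
gripper_width: 85.4
```

```bash
python3 st.py; python3 - <<'E'
from h import *
grab("wrist","w5")
E
```

```text
F [-0.3  0.  -0.4] M [ 0.06 -0.03  0.03] [ 2.337 -2.09   0.063] pos [585.5 -18.4 188.5] w 85.4 yaw 0.1116 q [-0.141  0.409 -0.096  1.036 -0.027 -1.824]
dock x,y -1.8 -4.6 t 11.4
```

View pics/w5.png

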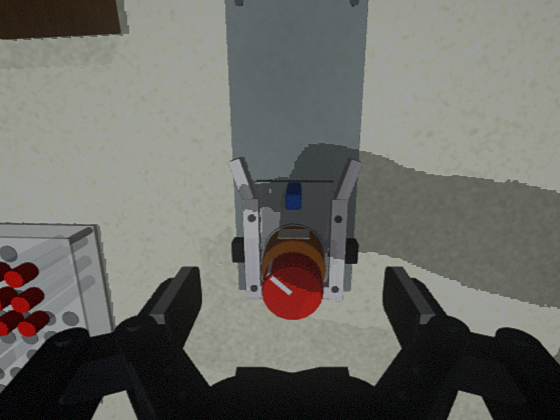

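```bash
cat > meas.py <<'E'
from h import *
import sys
def meas(tag):
    im,d,T,K=load(tag); P=pts(T,K,d)
    hsv=cv2.cvtColor(im,cv2.COLOR_RGB2HSV);H,S,V=[hsv[...,i].astype(int) for i in range(3)]
    c,n=np.cos(.11),np.sin(.11)
    dk=lambda p:((p[0]-586.8)*c+(p[1]+13.7)*n,-(p[0]-586.8)*n+(p[1]+13.7)*c)
    box=(abs(P[...,0]-580)<80)&(P[...,1]>-80)&(P[...,1]<100)
    top=box&(P[...,2]>99)&(P[...,2]<110)&(V>30)
    cs,_=cv2.findContours(top.astype(np.uint8),cv2.RETR_EXTERNAL,cv2.CHAIN_APPROX_NONE); k=max(cs,key=cv2.contourArea)
    m=np.zeros(d.shape,np.uint8); cv2.drawContours(m,[k],-1,1,-1); zt=np.median(P[(m>0)][:,2])
    pw=np.array([onz(T,K,u,v,zt)[:2] for u,v in k[:,0]],np.float32)
    (cc,r)=cv2.minEnclosingCircle(pw); mom=cv2.fitEllipse(pw)
    print("cap circ",np.round(cc,1),"r",round(r,1),"ell",np.round(mom[0],1),np.round(mom[1],1),"ztop",zt.round(1),"dock",np.round(dk(mom[0]),1))
    w=(m>0)&(S<90)&(V>90)
    if w.sum()>5:
        pp=P[w]; md=pp.mean(0)-[*mom[0],0]; print("line dir angle",np.arctan2(md[1],md[0]).round(3),w.sum())
    blue=box&(H>100)&(H<130)&(S>120)&(P[...,2]>68)&(P[...,2]<78)
    q=P[blue]
    if len(q): print("tab",np.percentile(q,[3,97],axis=0).round(1).tolist(),"dock",np.round(dk(q.mean(0)),1),len(q))
    rear=box&(P[...,2]>17)&(P[...,2]<23)&(P[...,1]<-20)
    ys=[]
    for x in np.arange(565,612,3):
        z=P[rear&(abs(P[...,0]-x)<1.5)]
        if len(z): ys.append(dk((x,z[:,1].min()))[1])
    print("rear edge dock y (home -16)",np.median(ys).round(1) if ys else None)
    pl=(abs(P[...,2]-8)<3)&(P[...,1]<-150)
    fr=box&(P[...,2]>26)&(P[...,2]<32)
    rp=P[fr]; 
meas(sys.argv[1])
E
python3 meas.py w5
```

```text
cap circ [581.1  43.7] r 26.8 ell [580.7  44. ] [49.9 52.1] ztop 105.6 dock [ 0.3 58. ]
line dir angle -0.435 150
tab [[581.9, -29.4, 69.0], [593.8, -16.2, 74.0]] dock [ 0.  -9.5] 250
rear edge dock y (home -16) -15.8
```

```bash
cat >> st.py <<'E'
from scipy.spatial.transform import Rotation as R
z=R.from_rotvec(s["tcp_rot"]).as_matrix()[:,2]; g=s["ee_pos"]-19*z; print("toolz",z.round(3),"grasp pt",g.round(1),"to cap(580.5,45,92)",(np.array([580.5,45,92])-g).round(1))
E
python3 st.py
```

```text
F [-0.  -0.2 -1.2] M [-0.02 -0.03 -0.03] [ 2.336 -2.088  0.059] pos [584.3 -18.3 186. ] w 85.4 yaw 0.1116 q [-0.141  0.411 -0.1    1.033 -0.027 -1.824]
dock x,y -2.9 -4.3 t 11.45
toolz [ 0.023 -0.031 -0.999] grasp pt [583.9 -17.7 205. ] to cap(580.5,45,92) [  -3.4   62.7 -113. ]
```

Emit:
jog_arm --rows '[[[1,-2,25,0,0],[1,-2,25,0,0],[1,-1,10,-20,0],[1,0,0,-15,0],[1,0,0,0,0]]]'

```text
time_s: 11.95
ee_pos: [577.0, 44.4, 145.6]
tcp_rot: [2.334, -2.088, 0.053]
force: [0.3, -0.2, 0.8]
gripper_width: 85.1
```

```bash
python3 st.py; python3 - <<'E'
from h import *
grab("wrist","w6")
E
python3 meas.py w6
```

```text
F [ 0.3 -0.2  0.8] M [0.02 0.01 0.03] [ 2.334 -2.088  0.053] pos [577.   44.4 145.6] w 85.1 yaw 0.1112 q [-0.033  0.437 -0.17   0.944 -0.029 -1.715]
dock x,y -3.3 58.8 t 11.95
toolz [ 0.019 -0.03  -0.999] grasp pt [576.7  44.9 164.6] to cap(580.5,45,92) [  3.8   0.1 -72.6]
cap circ [580.4  44.5] r 26.0 ell [580.5  44.8] [49.6 50.8] ztop 105.6 dock [ 0.2 58.8]
line dir angle -0.332 273
tab [[581.2, -28.7, 71.2], [593.8, -16.1, 74.2]] dock [-0.2 -8.8] 410
rear edge dock y (home -16) -15.2
```

View pics/w6.png

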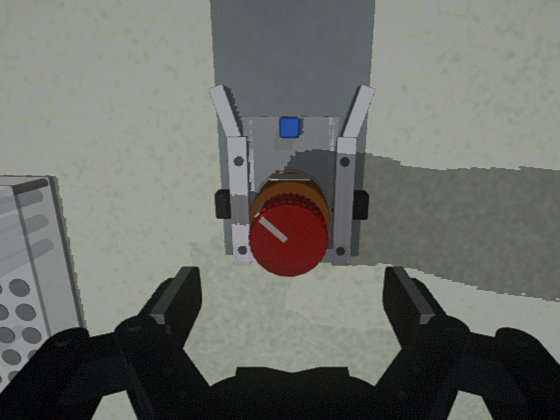

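```bash
python3 - <<'E'
from h import *
for t in ["w6","w5"]:
    im,d,T,K=load(t); P=pts(T,K,d)
    r=np.hypot(P[...,0]-580.4,P[...,1]-45.2)
    m=(d>0)&(P[...,1]<45)&(r<36)&(P[...,2]>25)
    for lo in range(25,110,5):
        q=r[m&(P[...,2]>=lo)&(P[...,2]<lo+5)]
        if len(q): print(t,lo,len(q),np.percentile(q,[10,50,90]).round(1))
E
```

```text
w6 25 32 [29.6 29.9 30.6]
w6 30 19 [29.7 30.1 30.5]
w6 35 55 [29.8 30.9 33.1]
w6 40 70 [29.7 30.6 32.9]
w6 45 95 [29.7 30.6 33.1]
w6 50 97 [29.7 30.4 32.9]
w6 55 133 [29.5 30.2 32.7]
w6 60 274 [28.7 29.6 30.2]
w6 65 691 [25.  26.9 28.7]
w6 70 165 [22.8 23.8 25.1]
w6 75 12 [23.5 24.1 24.9]
w6 80 105 [23.7 24.7 25.2]
w6 85 111 [23.6 24.7 25.2]
w6 90 126 [23.6 24.7 25.3]
w6 95 155 [23.7 24.8 25.2]
w6 100 605 [12.5 23.5 24.9]
w6 105 1866 [ 7.6 16.8 22.7]
w5 25 73 [29.4 29.9 30.5]
w5 30 52 [29.5 29.9 30.4]
w5 35 75 [29.8 30.4 32.9]
w5 40 103 [29.8 30.8 33. ]
w5 45 98 [29.8 30.6 33. ]
w5 50 110 [29.7 30.6 33. ]
w5 55 156 [29.5 30.3 32.5]
w5 60 231 [28.8 29.6 30.4]
w5 65 501 [24.9 26.9 28.7]
w5 70 205 [22.2 23.5 25. ]
w5 75 23 [23.1 24.2 25.5]
w5 80 124 [23.5 24.5 25.4]
w5 85 132 [23.6 24.8 25.5]
w5 90 145 [23.5 24.7 25.5]
w5 95 166 [23.6 24.7 25.3]
w5 100 394 [14.  23.7 25. ]
w5 105 1088 [ 7.6 17.  22.8]
```

Emit:
jog_arm --rows '[[[1,3.5,0,-15,0],[1,0,0,-15,0],[1,0,0,-15,0],[1,0,0,0,0],[1,0,0,0,0]]]'

```text
time_s: 12.5
ee_pos: [581.9, 43.1, 101.8]
tcp_rot: [2.333, -2.091, 0.055]
force: [-0.5, 0.4, -0.2]
gripper_width: 85.4
```

```bash
python3 st.py
```

```text
F [-0.5  0.4 -0.2] M [ 0.05  0.02 -0.  ] [ 2.333 -2.091  0.055] pos [581.9  43.1 101.8] w 85.4 yaw 0.1095 q [-0.035  0.485 -0.218  0.846 -0.029 -1.716]
dock x,y 1.4 57.0 t 12.5
toolz [ 0.02  -0.03  -0.999] grasp pt [581.6  43.6 120.8] to cap(580.5,45,92) [ -1.1   1.4 -28.8]
```

Emit:
jog_arm --rows '[[[1,-0.5,1,-9,0],[1,0,0,-9,0],[1,0,0,-6,0],[1,0,0,0,0],[1,0,0,0,0]]]'

```text
time_s: 13.0
ee_pos: [582.6, 43.8, 77.8]
tcp_rot: [2.334, -2.092, 0.058]
force: [0.9, 0.2, 0.0]
gripper_width: 85.2
```

```bash
python3 st.py; python3 - <<'E'
from h import *
grab("wrist","w7")
E
python3 meas.py w7
```

```text
F [0.9 0.2 0. ] M [0.04 0.06 0.02] [ 2.334 -2.092  0.058] pos [582.6  43.8  77.8] w 85.2 yaw 0.109 q [-0.034  0.51  -0.248  0.788 -0.029 -1.714]
dock x,y 2.1 57.7 t 13.0
toolz [ 0.023 -0.03  -0.999] grasp pt [582.1  44.4  96.8] to cap(580.5,45,92) [-1.6  0.6 -4.8]
cap circ [580.5  43.9] r 26.5 ell [580.6  44.2] [49.5 51.9] ztop 105.6 dock [ 0.1 58.2]
line dir angle -0.369 554
tab [[581.5, -28.7, 71.3], [594.0, -16.0, 74.0]] dock [-0.  -8.8] 846
rear edge dock y (home -16) -15.4
```

View pics/w7.png

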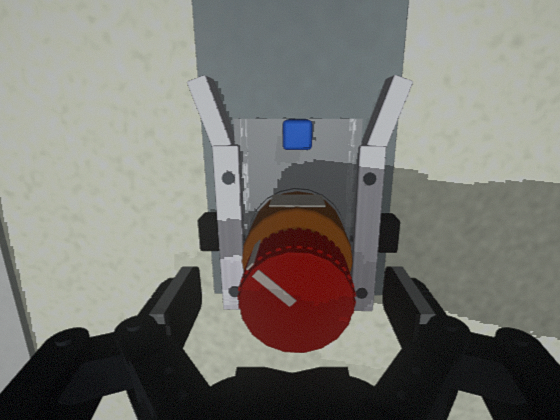

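The wrist view shows the cap centred between the open fingers at about (297,293), with the white line running up and left to (257,272). The tab is at (298,134), and the carrier is still deep in the rail.

Emit:
jog_arm --rows '[[[1,-1.6,0.2,-2,0],[0,0,0,0,0],[0,0,0,0,0],[0,0,0,0,0],[0,0,0,0,0]]]' --grip_force 40

```text
time_s: 13.55
ee_pos: [580.9, 44.1, 76.7]
tcp_rot: [2.334, -2.092, 0.059]
force: [0.2, 0.1, -0.6]
gripper_width: 48.9
```

```bash
python3 st.py
```

```text
F [ 0.2  0.1 -0.6] M [ 0.08  0.05 -0.04] [ 2.334 -2.092  0.059] pos [580.9  44.1  76.7] w 48.9 yaw 0.109 q [-0.033  0.509 -0.255  0.783 -0.029 -1.714]
dock x,y 0.4 58.1 t 13.55
toolz [ 0.024 -0.03  -0.999] grasp pt [580.4  44.6  95.6] to cap(580.5,45,92) [ 0.1  0.4 -3.6]
```

Gripped. I'll turn clockwise (negative yaw) and sink 1 mm per rad.

Emit:
jog_arm --rows '[[[0,0,0,-0.1,-0.1],[0,0,0,-0.1,-0.1],[0,0,0,-0.1,-0.1],[0,0,0,-0.1,-0.1],[0,0,0,0,0]]]'

```text
time_s: 14.05
ee_pos: [580.0, 44.0, 76.2]
tcp_rot: [1.849, -2.52, 0.054]
force: [-1.5, 0.1, 1.0]
gripper_width: 49.2
```

```bash
python3 st.py
```

```text
F [-1.5  0.1  1. ] M [ 0.02  0.09 -0.1 ] [ 1.849 -2.52   0.054] pos [580.   44.   76.2] w 49.2 yaw -0.3049 q [-0.029  0.519 -0.237  0.805 -0.037 -1.295]
dock x,y -0.4 58.1 t 14.05
toolz [ 0.008 -0.037 -0.999] grasp pt [579.8  44.7  95.2] to cap(580.5,45,92) [ 0.7  0.3 -3.2]
```

Emit:
jog_arm --rows '[[[0,0.3,0,-0.1,-0.14],[0,0,0,-0.1,-0.14],[0,0,0,-0.1,-0.14],[0,0,0,-0.1,-0.14],[0,0,0,0,0]]]'

```text
time_s: 14.55
ee_pos: [578.8, 44.6, 75.7]
tcp_rot: [1.071, -2.925, 0.042]
force: [-1.3, -0.2, 0.7]
gripper_width: 48.7
```

```bash
python3 st.py; python3 - <<'E'
from h import *
grab("wrist","w8")
E
```

```text
F [-1.3 -0.2  0.7] M [ 0.03  0.16 -0.06] [ 1.071 -2.925  0.042] pos [578.8  44.6  75.7] w 48.7 yaw -0.8687 q [-0.03   0.535 -0.211  0.839 -0.034 -0.732]
dock x,y -1.5 58.8 t 14.55
toolz [-0.015 -0.034 -0.999] grasp pt [579.1  45.2  94.7] to cap(580.5,45,92) [ 1.4 -0.2 -2.7]
```

View pics/w8.png

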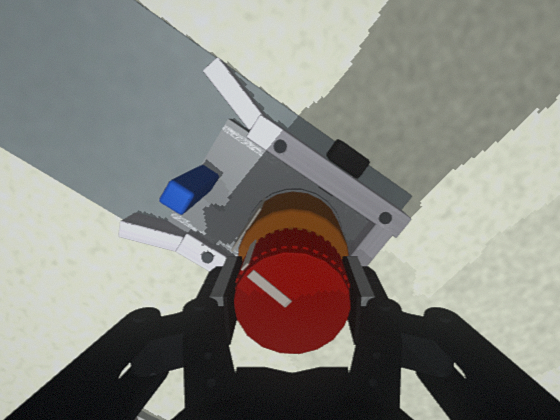

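The cap has turned with the gripper: the white line, (248,270) to (290,303), keeps its place between the fingers. Continuing.

Emit:
jog_arm --rows '[[[0,0.5,0,-0.1,-0.14],[0,0.5,0,-0.1,-0.14],[0,0.3,0,-0.1,-0.14],[0,0,0,-0.1,-0.14],[0,0,0,0,0]]]'

```text
time_s: 15.1
ee_pos: [578.1, 45.6, 75.2]
tcp_rot: [0.246, -3.097, 0.024]
force: [-0.1, 0.1, 0.5]
gripper_width: 49.0
```

```bash
python3 st.py
```

```text
F [-0.1  0.1  0.5] M [ 0.01  0.1  -0.14] [ 0.246 -3.097  0.024] pos [578.1  45.6  75.2] w 49.0 yaw -1.4125 q [-0.036  0.547 -0.191  0.866 -0.019 -0.194]
dock x,y -2.1 59.9 t 15.1
toolz [-0.033 -0.018 -0.999] grasp pt [578.7  45.9  94.2] to cap(580.5,45,92) [ 1.8 -0.9 -2.2]
```

Emit:
jog_arm --rows '[[[0,0.3,0,-0.1,-0.14],[0,0.3,0,-0.1,-0.14],[0,0.3,0,-0.1,-0.14],[0,0,0,-0.1,-0.14],[0,0,0,0,0]]]'

```text
time_s: 15.6
ee_pos: [578.1, 46.8, 74.7]
tcp_rot: [-0.583, -3.048, 0.005]
force: [-1.7, -0.0, 1.0]
gripper_width: 49.1
```

```bash
python3 st.py
```

```text
F [-1.7 -0.   1. ] M [-0.05  0.17 -0.12] [-0.583 -3.048  0.005] pos [578.1  46.8  74.7] w 49.1 yaw 1.1927 q [-0.047  0.55  -0.187  0.872  0.003  0.331]
dock x,y -2.0 61.1 t 15.6
toolz [-0.038  0.004 -0.999] grasp pt [578.8  46.7  93.7] to cap(580.5,45,92) [ 1.7 -1.7 -1.7]
```

Emit:
jog_arm --rows '[[[0,0.3,-0.4,-0.1,-0.14],[0,0.3,-0.4,-0.1,-0.14],[0,0.3,0,-0.1,-0.14],[0,0,0,0,0],[0,0,0,0,0]]]'

```text
time_s: 16.1
ee_pos: [578.5, 47.6, 74.3]
tcp_rot: [-1.154, -2.881, -0.012]
force: [-0.4, 2.1, 0.2]
gripper_width: 48.8
```

```bash
python3 st.py
```

```text
F [-0.4  2.1  0.2] M [ 0.05  0.21 -0.12] [-1.154 -2.881 -0.012] pos [578.5  47.6  74.3] w 48.8 yaw 0.8089 q [-0.055  0.547 -0.194  0.864  0.019  0.707]
dock x,y -1.6 61.8 t 16.1
toolz [-0.033  0.021 -0.999] grasp pt [579.1  47.2  93.3] to cap(580.5,45,92) [ 1.4 -2.2 -1.3]
```

Emit:
jog_arm --rows '[[[0,0.3,0,-0.1,-0.12],[0,0.3,0,-0.1,-0.12],[0,0,0,-0.1,-0.12],[0,0,0,0,-0.05],[0,0,0,0,0]]]'

```text
time_s: 16.6
ee_pos: [579.1, 48.2, 74.0]
tcp_rot: [-1.686, -2.609, -0.025]
force: [-0.7, 0.9, 0.1]
gripper_width: 48.8
```

```bash
python3 st.py
```

```text
F [-0.7  0.9  0.1] M [ 0.11  0.25 -0.1 ] [-1.686 -2.609 -0.025] pos [579.1  48.2  74. ] w 48.8 yaw 0.4235 q [-0.06   0.54  -0.208  0.846  0.031  1.087]
dock x,y -0.8 62.3 t 16.6
toolz [-0.021  0.032 -0.999] grasp pt [579.5  47.6  92.9] to cap(580.5,45,92) [ 1.  -2.6 -0.9]
```

Emit:
jog_arm --rows '[[[0,0.2,0,-0.1,-0.08],[0,0,0,-0.1,-0.08],[0,0,0,0,-0.08],[0,0,0,0,-0.08],[0,0,0,0,-0.08]]]'

```text
time_s: 17.1
ee_pos: [580.0, 45.2, 74.1]
tcp_rot: [-2.146, -2.26, -0.027]
force: [-1.7, 1.5, 0.1]
gripper_width: 48.7
```

```bash
python3 st.py;  python3 - <<'E'
from h import *
grab("wrist","w9")
E
```

```text
F [-1.7  1.5  0.1] M [0.52 0.45 1.23] [-2.146 -2.26  -0.027] pos [580.   45.2  74.1] w 48.7 yaw 0.0516 q [-0.064  0.53  -0.225  0.824  0.029  1.455]
dock x,y -0.3 59.3 t 17.1
toolz [-0.006  0.03  -1.   ] grasp pt [580.1  44.6  93.1] to cap(580.5,45,92) [ 0.4  0.4 -1.1]
```

View pics/w9.png

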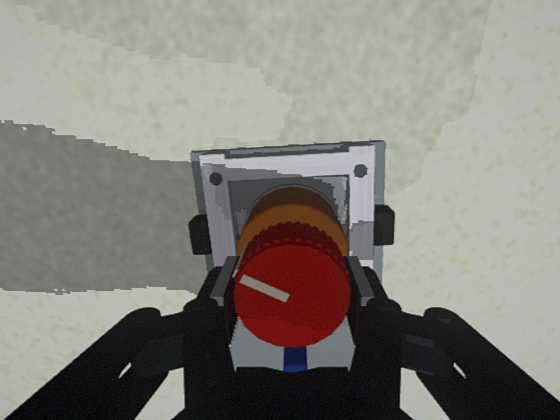

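```bash
cat > line.py <<'E'
from h import *
import sys
def line(tag,z=None):
    im,d,T,K=load(tag); P=pts(T,K,d); hsv=cv2.cvtColor(im,cv2.COLOR_RGB2HSV);H,S,V=[hsv[...,i].astype(int) for i in range(3)]
    near=(np.hypot(P[...,0]-580.4,P[...,1]-45)<40)&(P[...,2]>98)&(P[...,2]<110)
    cap=near.astype(np.uint8); red=near&(S>150)
    zt=np.median(P[red][:,2])
    hull=cv2.convexHull(np.argwhere(red)[:,::-1].astype(np.int32)); m=np.zeros(d.shape,np.uint8); cv2.fillPoly(m,[hull],1); m=cv2.erode(m,np.ones((5,5)))
    w=(m>0)&(S<110)&(V>90)
    pw=np.array([onz(T,K,u,v,zt)[:2] for v,u in np.argwhere(w)])
    c=pw.mean(0); u_,s_,vt=np.linalg.svd(pw-c); dr=vt[0]
    hw=np.array([onz(T,K,*p[0],zt)[:2] for p in hull],np.float32); e=cv2.fitEllipse(hw); 
    if dr@(c-np.array(e[0]))<0: dr=-dr
    print(tag,"line angle",np.arctan2(dr[1],dr[0]).round(3),"n",len(pw),"len",(np.ptp((pw-c)@dr)).round(1),"cap c",np.round(e[0],1),np.round(e[1],1),"zt",zt.round(1))
for t in sys.argv[1:]: line(t)
E
python3 line.py w5 w6 w7 w8 w9; python3 meas.py w9 ; python3 meas.py w8
python3 - <<'E'
from h import *
im,d,T,K=load("w9");P=pts(T,K,d)
hsv=cv2.cvtColor(im,cv2.COLOR_RGB2HSV);H,S,V=[hsv[...,i].astype(int) for i in range(3)]
b=(H>100)&(H<130)&(S>120)&(d>0)&(abs(P[...,2]-72)<6); print(np.percentile(P[b],[2,50,98],axis=0).round(1),b.sum())
E
```

```text
w5 line angle -0.63 n 136 len 21.0 cap c [580.5  43.4] [49.9 53.5] zt 105.6
w6 line angle -0.63 n 230 len 21.2 cap c [580.3  44.2] [49.6 51.6] zt 105.5
w7 line angle -0.637 n 489 len 24.3 cap c [580.5  43.6] [49.6 53.1] zt 105.5
w8 line angle -1.614 n 497 len 24.1 cap c [578.5  44.8] [49.8 52.7] zt 104.6
w9 line angle 2.914 n 710 len 49.4 cap c [579.7  47.4] [52.3 54.5] zt 102.8
cap circ [575.9  48.5] r 29.1 ell [578.9  48. ] [49.4 52.9] ztop 102.8 dock [-1.1 62.2]
line dir angle 2.839 488
tab [[579.0, -18.9, 68.2], [591.4, -14.7, 73.6]] dock [-2.1 -2.4] 263
rear edge dock y (home -16) None
cap circ [586.3  42.5] r 33.7 ell [580.1  43.3] [49.3 58.5] ztop 104.6 dock [-0.4 57.4]
line dir angle -1.476 577
tab [[580.8, -28.4, 68.8], [593.5, -15.6, 73.9]] dock [-1.1 -8.1] 813
rear edge dock y (home -16) -15.7
[[578.9 -19.2  66.3]
 [584.7 -15.9  71.2]
 [591.4 -14.5  73.6]] 321
```

```bash
python3 - <<'E'
s=open('line.py').read()
s=s.replace("    pw=np.array([onz(T,K,u,v,zt)[:2] for v,u in np.argwhere(w)])","    n,lab,stt,_=cv2.connectedComponentsWithStats(w.astype(np.uint8)); w=lab==1+np.argmax(stt[1:,4])\n    pw=np.array([onz(T,K,u,v,zt)[:2] for v,u in np.argwhere(w)])")
open('line.py','w').write(s)
E
python3 line.py w5 w6 w7 w8 w9
```

```text
w5 line angle -0.63 n 136 len 21.0 cap c [580.5  43.4] [49.9 53.5] zt 105.6
w6 line angle -0.63 n 230 len 21.2 cap c [580.3  44.2] [49.6 51.6] zt 105.5
w7 line angle -0.633 n 485 len 21.4 cap c [580.5  43.6] [49.6 53.1] zt 105.5
w8 line angle -1.612 n 496 len 21.1 cap c [578.5  44.8] [49.8 52.7] zt 104.6
w9 line angle 2.739 n 466 len 21.2 cap c [579.7  47.4] [52.3 54.5] zt 102.8
```

Emit:
jog_arm --rows '[[[0,0,0,0,0.1],[0,0,0,0.1,0.14],[0,0,0,0.1,0.14],[0,0,0,0.1,0.14],[0,0,0,0,0]]]'

```text
time_s: 17.65
ee_pos: [580.4, 45.2, 74.5]
tcp_rot: [-1.432, -2.764, -0.017]
force: [-1.3, 0.4, 1.7]
gripper_width: 48.7
```

```bash
python3 st.py;  python3 - <<'E'
from h import *
grab("wrist","w10")
E
python3 line.py w10
```

```text
F [-1.3  0.4  1.7] M [-0.    0.3   0.08] [-1.432 -2.764 -0.017] pos [580.4  45.2  74.5] w 48.7 yaw 0.615 q [-0.06   0.54  -0.205  0.847  0.021  0.896]
dock x,y 0.1 59.2 t 17.65
toolz [-0.02   0.023 -1.   ] grasp pt [580.7  44.7  93.5] to cap(580.5,45,92) [-0.2  0.3 -1.5]
w10 line angle -3.013 n 484 len 21.2 cap c [578.5  46.7] [51.6 54.7] zt 103.2
```

Emit:
jog_arm --rows '[[[0,0,0,0.1,0.14],[0,0,0,0.1,0.14],[0,0,0,0.1,0.14],[0,0,0,0.1,0.14],[0,0,0,0,0]]]'

```text
time_s: 18.2
ee_pos: [580.8, 45.6, 75.1]
tcp_rot: [-0.599, -3.054, -0.006]
force: [-0.5, -0.4, -0.3]
gripper_width: 49.4
```

```bash
python3 st.py
```

```text
F [-0.5 -0.4 -0.3] M [-0.04  0.2   0.11] [-0.599 -3.054 -0.006] pos [580.8  45.6  75.1] w 49.4 yaw 1.1834 q [-0.052  0.547 -0.192  0.862  0.008  0.336]
dock x,y 0.5 59.7 t 18.2
toolz [-0.028  0.01  -1.   ] grasp pt [581.3  45.5  94.1] to cap(580.5,45,92) [-0.8 -0.5 -2.1]
```

Emit:
jog_arm --rows '[[[0,0,0,0.1,0.14],[0,0,0,0.1,0.14],[0,0,0,0.1,0.14],[0,0,0,0,0.04],[0,0,0,0,0]]]'

```text
time_s: 18.7
ee_pos: [580.9, 46.1, 75.5]
tcp_rot: [0.099, -3.111, 0.003]
force: [-0.7, 0.8, 0.3]
gripper_width: 48.9
```

```bash
python3 st.py;  python3 - <<'E'
from h import *
grab("wrist","w11")
E
python3 line.py w11; python3 meas.py w11
```

```text
F [-0.7  0.8  0.3] M [0.05 0.11 0.18] [ 9.900e-02 -3.111e+00  3.000e-03] pos [580.9  46.1  75.5] w 48.9 yaw -1.5072 q [-0.044  0.547 -0.189  0.864 -0.004 -0.108]
dock x,y 0.7 60.1 t 18.7
toolz [-0.029 -0.003 -1.   ] grasp pt [581.4  46.1  94.5] to cap(580.5,45,92) [-0.9 -1.1 -2.5]
w11 line angle -1.993 n 486 len 21.3 cap c [577.6  46.2] [50.2 52.4] zt 104.3
cap circ [576.6  49.1] r 36.7 ell [577.9  47.5] [48.7 60.9] ztop 104.3 dock [-2.1 61.8]
line dir angle -1.749 553
tab [[580.8, -28.0, 68.8], [593.7, -15.4, 73.8]] dock [-1.  -7.6] 729
rear edge dock y (home -16) -15.9
```

View pics/w11.png

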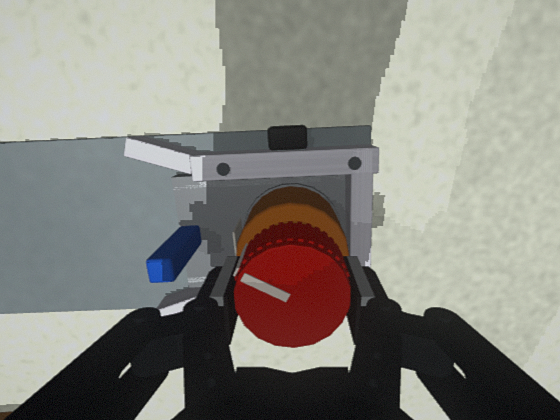

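Emit:
jog_arm --rows '[[[0,0,0,0,0],[0,0,0,0,0],[0,0,0,0,0],[0,0,0,0,0],[0,0,0,0,0]]]'

```text
time_s: 19.25
ee_pos: [580.9, 46.1, 75.5]
tcp_rot: [0.084, -3.111, 0.002]
force: [-0.6, 1.0, 0.7]
gripper_width: 49.0
```

```bash
python3 st.py;  python3 - <<'E'
from h import *
grab("wrist","w12"); grab("scene","s12")
E
python3 line.py w12; python3 meas.py w12
```

```text
F [-0.6  1.   0.7] M [0.09 0.13 0.09] [ 8.400e-02 -3.111e+00  2.000e-03] pos [580.9  46.1  75.5] w 49.0 yaw -1.5167 q [-0.044  0.547 -0.189  0.864 -0.004 -0.098]
dock x,y 0.7 60.1 t 19.25
toolz [-0.029 -0.002 -1.   ] grasp pt [581.4  46.1  94.5] to cap(580.5,45,92) [-0.9 -1.1 -2.5]
w12 line angle -2.003 n 486 len 21.3 cap c [577.5  45.9] [50.1 52.1] zt 104.3
cap circ [577.7  42. ] r 29.2 ell [578.   44.9] [50.2 53.1] ztop 104.3 dock [-2.3 59.3]
line dir angle -1.813 547
tab [[580.8, -28.1, 68.5], [593.6, -15.3, 73.8]] dock [-1.  -7.6] 733
rear edge dock y (home -16) -15.8
```

View pics/s12.png

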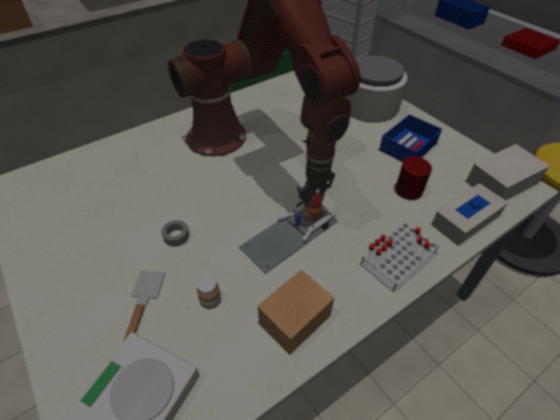

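The scene view shows the gripper on the cap at about (315,205) in the rail. The tin (413,178), tape (175,233), spare jar (208,291) and scraper (148,290) are where they started. Handing in.

```bash
python3 - <<'E'
from rig import *
print(hand_in())
E
```

```text
the job is handed in; nothing more can be done
None
```

I slid the carrier home by its tab, screwed the red cap down to its stop, backed it off about a quarter turn and handed in at about 19.4 s, still gripping the cap (grip set to 40 N). No verdict was reported.

**Carrier:** Pushing on the tab met about 20 N at the end stop, and I then let go so the detent could settle it. Its rear edge measured -15.8 mm in the dock's y at the end, against -16 mm when home. Tab and cap readings from other viewpoints differed by 1–3 mm, for example tab at -7.6 mm against -9 mm expected. That is roughly what the 2 mm camera calibration allows, and the end stop bounds it on the far side.

**Cap at the stop:** The moment rose to 1.2 N m, the grip slipped about 0.29 rad and the cap top had sunk 2.7 mm. I took this as bottomed out.

**Cap backed off:** The white line turned back 1.54–1.55 rad and the cap rose 1.5 mm. That puts the cap at about 2.05 to 2.1 rad, against a target of 2.03. It drifted 0.01 rad during the last half-second hold.

**Final state:** The force on the tool was about 1 N. The tool picked up a tilt of about 0.03 rad on the way, which I could not correct with these moves. The bystanders looked unmoved in the scene picture.

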